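# Clear the catch tray of a bench moulding press

### The arm

A 7-joint arm with a two-finger parallel gripper is mounted at the origin on the work surface. World frame = base frame: x ahead of the robot, y to its left, z up, the work surface at z = 0. Lengths are in m, angles in rad, forces in N, time in s.
With the tool pointing down it reaches from about 0.425 to 0.875 m from the base axis. Payload 8.4 kg.
Tool frame: the origin (TCP) lies at the very end of the fingers, on their centre line; the grasp point (between the pads) lies 19 mm behind it; z points along the fingers, y is the line along which they close (so a half turn about z gives the same grasp; the last joint's range is limited). The gripper opens to 87 mm and grips with 3 to 60 N. Pads are 19 mm wide; open, the fingers measure 117 mm over their backs; the gripper's body (75 mm by 190 mm) begins 51 mm behind the grasp point.
Start: joints at [1.154, 0.333, 0.04, 1.465, -0.013, 1.343, -0.059], TCP at [0.203, -0.617, 0.223] pointing down, gripper open.
Joint ranges: [-2.58, 2.58], [-0.38, 2.09], [-1.3, 1.39], [0.25, 2.4], [-1.5, 4.64], [0.08, 2.09], [-2.65, 2.65]. Speed limits (rad/s): [2.22, 2.22, 2.79, 2.79, 3.14, 3.14, 3.14].

### API

Orientations are given as a unit quaternion [x, y, z, w].
In Python, from rig import arm gives the robot as it stands. The module is installed in compiled form; this text tells all that it offers. Calls block until the motion is done:
- arm.goto(position, orientation): joint-space move of the TCP to a pose.
- arm.move_l(position, ori=None, v=0.15): straight line of the TCP; ori=None keeps the orientation; v is the mean speed in m/s.
- arm.set_joints(angles): joint-space move.
- arm.grip(opening): finger opening in m; the grip force is fixed at half the most; returns when the fingers have stopped.
- arm.hold(seconds).
- arm.solve_ik(position, orientation): joint angles nearest the present ones, or None.
- arm.read_state(): the state.
- arm.camera(name): name is "side" or "top" or "wrist"; returns (picture, depth): 420x560x3 uint8, red, green, blue; 420x560 float32, m along the optical axis (not along the pixel's ray), 0 where there is no reading.
- arm.camera_info(name): a dict with "vfov" (degrees; the focal length in pixels is half the picture's height over the tangent of half this angle, whatever the lens; pixels are square), "cx", "cy" (the principal point, pixels), "origin" and "rotation" of the camera in the world; the wrist camera has in their place "tool_from_camera" (4x4, takes a point from camera to tool coordinates, whose origin is the TCP and whose axes are the flange's). Camera axes: x right, y up, looking along -z (the intrinsics and any distortion apply to the point x, -y, -z); pixel columns grow to the right and rows downward; lengths in m; the calibration is good to about 2 mm. A picture is of the moment at which its call begins: read the wrist's pose just before it. camera_info takes no time and is no camera call.
A pose or a line that the arm cannot do raises arm.IKError and nothing moves.
- arm.hand_in(): hands the job in; it is judged then, once.
The state is a dict: "time_s": time; "joints": joint angles; "joint_vel": joint speeds; "tau": joint torques, N m; "tool_pos": TCP position; "tool_rot": TCP orientation; "force": force on the tool from outside, world axes, zero at the start; "wrist_torque": the same for the moment, N m; "width": finger opening in m; "gripper_force": force on a finger pad.
Only numpy, scipy, OpenCV 4.12 (cv2) and the standard library are available. Lean on these libraries where they do the work, as an engineer would, in place of code of your own. Each camera call takes 0.05 s, during which the arm holds its last target. There are 200 camera calls.

### The job

Pull the press's sprung ejector handle out until its near face reaches the long black line across the gauge rail, hold it there for a second so that the last casting is pushed out of the mould bay into the catch tray, and let the handle return fully home. Then collect both cast tooth models from the catch tray under the press head and set each one down gently, not dropped, upright and flat on the floor of the grey tote, not stacked. Do not knock over or shift the glasses, the bottle or the domed lamp.

Things in the scene. Friction and masses are not known exactly. Their poses are not given: they have to be found in the camera images.
- press: bench moulding press, fixed; lengths here in its own frame: origin on the table below the catch tray, front is -x (robot side), z up. Bed 360 mm wide (y), x -50 to 260 mm, top (tray and bay floor) at z = 20 mm. Two posts carry the head at x 98 to 126 mm, y +-165 mm; low drive unit, 65 mm high, at x 155 to 255 mm. Gauge rail 10 mm high at y 180 to 236 mm, x -175 to 95 mm
- head_edge (a point): middle of the lower front edge of the press's white head, which hangs over bay and tray: beam at press x -5 to 50 mm, y +-180 mm, z 145 to 220 mm, with an arm at each end (y 130 to 180 mm) back to the posts. A gripper pointing straight down does not fit over the castings; one leaning back toward the press's front (-x) by 30 to 45 degrees does, going in and out along its own axis
- tray (a point): centre of the catch tray on its floor, 20 mm above the table, axes as the press. Tray: press x -38 to about 30 mm, 344 mm wide inside, front lip 7 mm and side walls 14 mm above its floor. The mould bay is the same flat floor further back, x 30 to 84 mm, under and behind the head
- ejector (a joint): travel of the ejector slide in m: 0 home, grows as the handle is pulled to the press's -x, 0.065 with the handle's near face at the long black line, stop at 0.085. A spring draws it home: 3 N at home, 9.5 N at the line. Its pusher bar (300 mm wide, 26 mm high, front face at press x = 84 mm when home) moves with the handle; at the line the casting from the bay has come to about press x = 0
- ejector_grip (a point): grip point of the ejector handle, on its axis 16 mm below its top: an upright black post, 14 mm (x) by 18 mm (y), z 14 to 86 mm, free all round above z = 42 mm; the head begins 63 mm behind it, beside it in y. Home at press x = -75, y = 208, z = 70 mm; axes as the press; its near face is 7 mm to -x
- gauge_mark (a point): middle of the long black line across the gauge rail (3 mm wide, 56 mm long, at press x = -147 mm, y = 208 mm, on the rail's top); short ticks stand every 10 mm beside it
- model1: plaster-white cast tooth model, one of two alike: base 38 x 44 x 18 mm (x, y, z), a horseshoe ridge on it open toward +x; flat +-y sides 44 mm apart from z = 0 to 30 mm; teeth on top, 35 mm high in all; about 80 g. Origin: centre of underside, z up. At the start both stand upright, 95 to 205 mm apart across the press, either one in the catch tray and the other in the mould bay
- model2: plaster-white cast tooth model, one of two alike: base 38 x 44 x 18 mm (x, y, z), a horseshoe ridge on it open toward +x; flat +-y sides 44 mm apart from z = 0 to 30 mm; teeth on top, 35 mm high in all; about 80 g. Origin: centre of underside, z up. At the start both stand upright, 95 to 205 mm apart across the press, either one in the catch tray and the other in the mould bay
- tote: shallow open grey tote, loose, 220 x 160 x 40 mm (x, y, z), walls and floor 4 mm; origin at centre of underside, z up; about 0.5 kg. Room for both models one behind the other along its x
- glasses: orange safety glasses, 140 mm wide, 43 mm high, folded-out temples; origin on the table under their middle. Leave alone
- bottle: clear drink bottle with a red cap, 64 mm wide, 190 mm high; origin at centre of underside. Leave alone
- lamp: silver domed curing lamp, 110 mm wide, 88 mm high; origin at centre of underside. Leave alone

How it is judged:
By the outcome, as a careful person would: the job done as asked, in the order asked, and still so for the second after the job is handed in, with the robot touching nothing.
It also fails if it takes over 72 s, if anything falls off the work surface, if the arm or the gripper's body presses on something with over 40 N, if the wrist force passes 120 N, or if a joint passes its speed limit or range.

## Working session

There is one attempt and no reset: what is moved stays moved. The work goes in short steps, each a Python script; the robot and the scene stay as the last script left them, time stands still between calls to the robot, and variables do not carry over. Pictures are saved under pics/ and viewed, at most 10 in all, crops included, and the job is handed in when it is done.

```bash
mkdir -p pics
python3 - <<'E'
from rig import arm
import cv2,numpy as np
for n in ("top","side"):
    p,d=arm.camera(n); cv2.imwrite(f"pics/{n}0.png",p[:,:,::-1]); np.save(f"pics/{n}0.npy",d)
    print(n,arm.camera_info(n))
print(arm.camera_info("wrist")); print(arm.read_state())
E
```

```text
top {'vfov': 52.97675681442314, 'cx': 285.17925515717207, 'cy': 214.3917260536642, 'origin': array([ 0.46127363, -0.12946221,  1.22986956]), 'rotation': array([-0.03939104,  0.0302942 ,  0.70638001, -0.70608632])}
side {'vfov': 47.8766421921806, 'cx': 278.0261792336609, 'cy': 205.3033204836863, 'origin': array([0.32376673, 0.80274575, 0.69231595]), 'rotation': array([-0.07539885,  0.48023066,  0.86589355, -0.11799103])}
{'vfov': 61.23093661756104, 'cx': 278.787519807335, 'cy': 205.48617993206184, 'tool_from_camera': array([[-8.13783453e-04,  9.63876345e-01,  2.66348885e-01,
         7.32577166e-02],
       [ 9.99999661e-01,  7.50277901e-04,  3.40185602e-04,
         8.10567530e-04],
       [ 1.28061172e-04,  2.66349071e-01, -9.63876629e-01,
        -1.62712754e-01],
       [ 0.00000000e+00,  0.00000000e+00,  0.00000000e+00,
         1.00000000e+00]])}
{'time_s': 0.1, 'joints': array([ 1.15379446,  0.33385995,  0.03986302,  1.46614276, -0.01339993,
        1.3432723 , -0.05847274]), 'joint_vel': array([-1.47714509e-03, -1.68219927e-03, -2.24374578e-04, -8.03036476e-04,
        3.37716348e-05, -4.39733663e-04, -1.00546932e-03]), 'tau': array([ 4.73835316e-03, -6.57811689e+01,  1.34052459e+00, -4.04706681e+01,
       -5.95452986e-02,  4.10615362e-02,  2.09427458e-05]), 'tool_pos': array([ 0.20297073, -0.61707947,  0.22175493]), 'tool_rot': array([ 9.87399807e-01,  1.58243859e-01, -1.57365193e-04, -6.90569745e-04]), 'force': array([ 0.66967421, -0.72715786, -0.21139977]), 'wrist_torque': array([ 0.01858111,  0.02913652, -0.01776938]), 'gripper_force': 0.0, 'width': 0.0865388106290907}
```

View pics/top0.png

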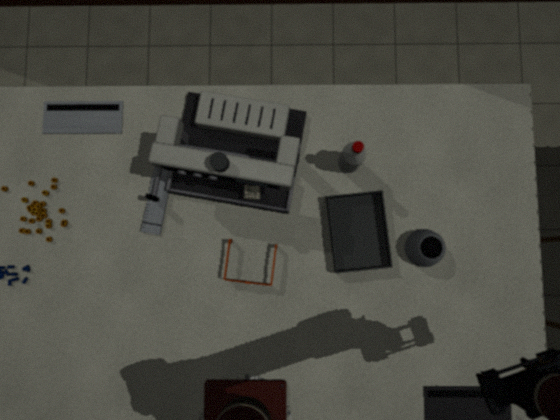

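View pics/side0.png

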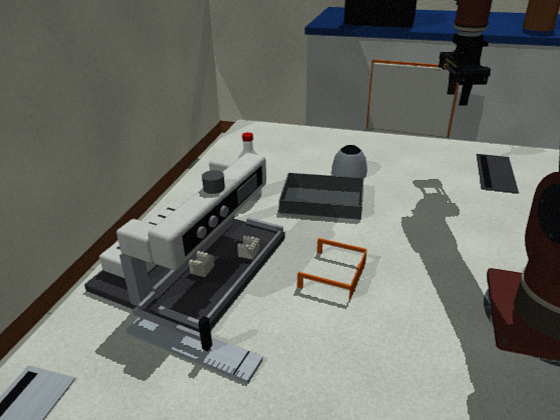

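```bash
cat > h.py <<'E'
import numpy as np, cv2
from scipy.spatial.transform import Rotation as R
from rig import arm
def T_cam(n, st=None):
    i=arm.camera_info(n); T=np.eye(4)
    if n=="wrist":
        T[:3,:3]=R.from_quat(st["tool_rot"]).as_matrix(); T[:3,3]=st["tool_pos"]; T=T@i["tool_from_camera"]
    else: T[:3,:3]=R.from_quat(i["rotation"]).as_matrix(); T[:3,3]=i["origin"]
    return T,210/np.tan(np.radians(i["vfov"]/2)),i["cx"],i["cy"]
def ray(cam,uv):
    T,f,cx,cy=cam; uv=np.atleast_2d(uv)
    return T[:3,3],np.c_[(uv[:,0]-cx)/f,-(uv[:,1]-cy)/f,-np.ones(len(uv))]@T[:3,:3].T
def at_z(cam,uv,z):
    o,d=ray(cam,uv); return o+d*((z-o[2])/d[:,2])[:,None]
def cloud(cam,dep):
    v,u=np.mgrid[:420,:560]; o,d=ray(cam,np.c_[u.ravel(),v.ravel()])
    return (o+d*dep.reshape(-1,1)).reshape(420,560,3)
def proj(cam,P):
    T,f,cx,cy=cam; p=(np.atleast_2d(P)-T[:3,3])@T[:3,:3]
    return np.c_[cx-f*p[:,0]/p[:,2],cy+f*p[:,1]/p[:,2]]
def crop(img,x0,y0,x1,y1,k,fn):
    cv2.imwrite(fn,cv2.resize(cv2.convertScaleAbs(img[y0:y1,x0:x1],alpha=1.7),None,fx=k,fy=k,interpolation=cv2.INTER_CUBIC))
E
python3 - <<'E'
from h import *
crop(cv2.imread("pics/top0.png"),130,85,395,285,3,"pics/topc.png")
crop(cv2.imread("pics/side0.png"),80,180,300,385,3.6,"pics/sidec.png") if 0 else crop(cv2.imread("pics/side0.png"),80,200,300,385,3.2,"pics/sidec.png")
E
```

```text
(no output)
```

View pics/topc.png

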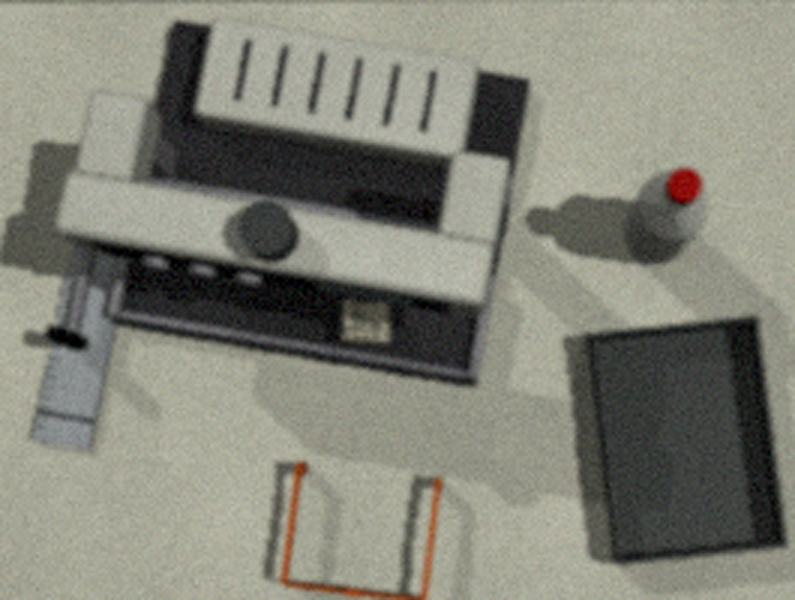

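View pics/sidec.png

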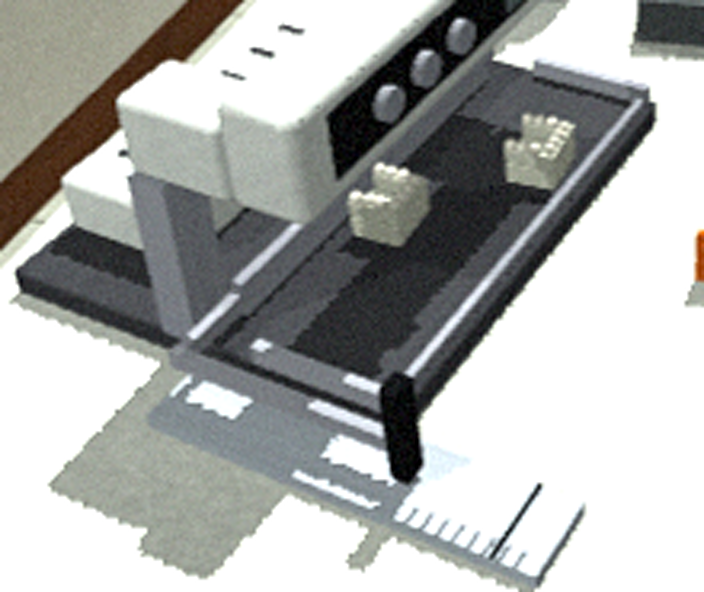

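The top crop shows the press with yaw about −9°. The rail front corners are at crop (31,440) and (94,450), the tray model is near (367,320), and the tote spans about (565–785, 320–560). The side crop shows the bay model at about (390,205), the tray model at about (540,150), and the black line from (493,558) to (540,485).

```bash
cat > fit.py <<'E'
from h import *
from scipy.optimize import least_squares
top,side=T_cam("top"),T_cam("side")
t=lambda u,v:(u/3+130,v/3+85)
s=lambda u,v:(u/3.2+80,v/3.2+200)
PT=[((31,440),(-175,236,10)),((94,450),(-175,180,10)),((177,22),(260,180,20)),((528,78),(260,-180,20)),((58,230),(-5,180,220)),((487,302),(-5,-180,220)),((38,411),(-147,236,10)),((98,420),(-147,180,10))]
PS=[((540,485),(-147,180,10)),((493,558),(-147,236,10)),((583,505),(-175,180,10)),((540,583),(-175,236,10)),((20,285),(260,180,20)),((655,105),(-50,-180,27))]
def press(p): 
    T=np.eye(4); T[:3,:3]=R.from_euler('z',p[2]).as_matrix(); T[:2,3]=p[:2]; return T
def res(p,c=(0,)*4):
    T=press(p); r=[]
    for cam,P,f,o in((top,PT,t,p[3:5]),(side,PS,s,p[5:7])):
        X=np.array([q for _,q in P])/1e3@T[:3,:3].T+T[:3,3]
        r.append(proj(cam,X)+o-[f(*q) for q,_ in P])
    return np.r_[np.vstack(r).ravel(),p[3:]*0.5]
r=least_squares(res,[.6,0,-.16,0,0,0,0],loss="soft_l1")
print(r.x,res(r.x).round(1).reshape(-1,2)[:14].tolist())
np.save("press.npy",r.x)
T=press(r.x);Ti=np.linalg.inv(T)
for n,cam in(("top",top),("side",side)):
    C=cloud(cam,np.load(f"pics/{n}0.npy")); P=C.reshape(-1,3)
    L=P@Ti[:3,:3].T+Ti[:3,3]
    # flat table check
    m=(abs(P[:,0]-.4)<.02)&(abs(P[:,1]+.05)<.03); print(n,"table z",np.median(P[m,2]) if m.any() else None)
    m=(L[:,2]>.036)&(L[:,2]<.07)&(abs(L[:,1])<.16)&(L[:,0]>-.036)&(L[:,0]<.08)
    Q=L[m]*1e3
    if len(Q):
        k,lab=cv2.connectedComponents(m.reshape(420,560).astype('uint8'))
        for i in range(1,k):
            q=L[(lab.ravel()==i)]*1e3
            if len(q)>15: print(n,"model",len(q),np.percentile(q,[3,50,97],axis=0).round(1).tolist())
C=cloud(top,np.load("pics/top0.npy"))
m=(C[...,2]>.03)&(C[...,2]<.05)&(C[...,0]>.3)&(C[...,0]<.8)&(C[...,1]<-.2)&(C[...,1]>-.55)
k,lab,st,_=cv2.connectedComponentsWithStats(m.astype('uint8'))
i=1+st[1:,4].argmax(); q=C[lab==i]; print("tote",st[i],cv2.minAreaRect((q[:,:2]*1e3).astype('float32')))
for nm,(u,v) in dict(glasses=(250,262),bottle=(353,155),lamp=(426,247)).items(): print(nm,at_z(top,(u,v),.03)[0].round(3))
E
python3 fit.py
```

```text
[ 0.66798049  0.03758514 -0.17118803 -1.51146639  1.24214951  0.39681429
  5.79633732] [[1.2, -0.1], [-1.0, -0.2], [-0.7, -1.4], [1.4, -0.6], [-1.3, 0.3], [0.6, 0.7], [0.8, 0.1], [-0.4, 0.4], [0.7, 1.2], [0.0, 1.0], [0.7, 0.0], [-0.7, -1.2], [-2.0, -1.7], [0.2, -0.3]]
top table z 0.001095557562620808
top model 199 [[-33.9, -81.7, 36.6], [-16.5, -61.1, 49.2], [2.9, -41.0, 55.8]]
side table z 0.0009635070221550857
side model 635 [[29.7, -113.0, 36.4], [66.7, 46.7, 43.8], [79.6, 148.4, 54.3]]
side model 272 [[-35.5, -76.9, 36.5], [-18.8, -54.2, 48.5], [0.9, -35.0, 54.9]]
tote [327 190  66  83 477] ((531.8731689453125, -323.521484375), (220.57447814941406, 160.5797576904297), 6.008738994598389)
glasses [ 0.445 -0.014  0.03 ]
bottle [ 0.753 -0.31   0.03 ]
lamp [ 0.487 -0.512  0.03 ]
```

```bash
cat >> h.py <<'E'
pp=np.load("press.npy")[:3]
def frame(x,y,yaw):
    T=np.eye(4);T[:3,:3]=R.from_euler('z',yaw).as_matrix();T[:2,3]=x,y;return T
def ori(yaw,tilt):
    s,c=np.sin(tilt),np.cos(tilt)
    return (R.from_euler('z',yaw)*R.from_matrix(np.array([[-c,0,-s],[0,1,0],[s,0,-c]]).T)).as_quat()
def tcp(T,p,tilt,back=0):   # grasp point p in frame T -> TCP; back = retreat along axis
    z=np.array([np.sin(tilt),0,-np.cos(tilt)])
    return T[:3,:3]@(np.array(p)+z*(.019-back))+T[:3,3]
def yaw(T): return np.arctan2(T[1,0],T[0,0])
PR=frame(*pp); TO=frame(.532,-.3235,np.radians(6.0)); TILT=np.radians(35)
E
python3 - <<'E'
from h import *
for nm,T,p,t,b in [("look",PR,(-.13,.1,.22),0,0),("hand",PR,(-.075,.208,.07),0,0),("pull",PR,(-.14,.208,.07),0,0),("m1",PR,(-.017,-.06,.045),TILT,0),("m1b",PR,(-.017,-.06,.045),TILT,.15),("m2",PR,(.0,.05,.045),TILT,0),("m2b",PR,(0,.05,.045),TILT,.16),("t1",TO,(.055,0,.03),TILT,0),("t1b",TO,(.055,0,.13),TILT,0),("t2",TO,(-.025,0,.03),TILT,0),("t2b",TO,(-.025,0,.13),TILT,0)]:
    q=arm.solve_ik(tcp(T,p,t,b),ori(yaw(T),t)); print(nm,tcp(T,p,t,b).round(3),None if q is None else np.round(q,2))
E
```

```text
look [0.557 0.158 0.201] [ 0.46  0.36 -1.    1.63  0.31  1.32  0.81]
hand [0.63  0.255 0.051] [ 0.21  0.74 -0.98  1.53  0.63  1.22  0.53]
pull [0.565 0.266 0.051] [ 0.21  0.63 -0.97  1.67  0.56  1.14  0.49]
m1 [ 0.652 -0.02   0.029] [-0.12  0.24 -0.01  2.2   1.03  0.21  0.3 ]
m1b [ 0.567 -0.006  0.152] [ 0.75 -0.15 -0.87  2.25  0.18  0.41  1.1 ]
m2 [0.687 0.085 0.029] [ 0.33  0.44 -0.76  2.05  1.34  0.57 -0.01]
m2b [0.597 0.101 0.161] [ 0.79  0.02 -1.21  2.13  0.67  0.58  0.49]
t1 [ 0.598 -0.317  0.014] [ 1.54  0.68 -1.1   2.    0.51  0.35  1.93]
t1b [ 0.598 -0.317  0.114] [ 1.55  0.44 -1.07  1.95 -0.02  0.49  2.3 ]
t2 [ 0.518 -0.325  0.014] [ 1.7   0.57 -1.08  2.12  0.09  0.32  2.39]
t2b [ 0.518 -0.325  0.114] [ 1.83  0.36 -1.2   2.06 -0.21  0.53  2.56]
```

Run:
```python
from h import *
arm.goto(tcp(PR,(-.15,.11,.24),0),ori(yaw(PR),0))
st=arm.read_state(); p,d=arm.camera("wrist"); print(st["time_s"],st["joints"].round(2),st["tool_pos"])
cv2.imwrite("pics/w1.png",p[:,:,::-1]); np.savez("pics/w1.npz",d=d,pos=st["tool_pos"],rot=st["tool_rot"])
cv2.imwrite("pics/w1v.png",cv2.resize(cv2.convertScaleAbs(p[:,:,::-1],alpha=1.5),(800,600)))
```

```text
3.1083 [ 0.48  0.32 -1.04  1.64  0.28  1.35  0.79] [0.53929498 0.17054232 0.22086064]
```

View pics/w1v.png

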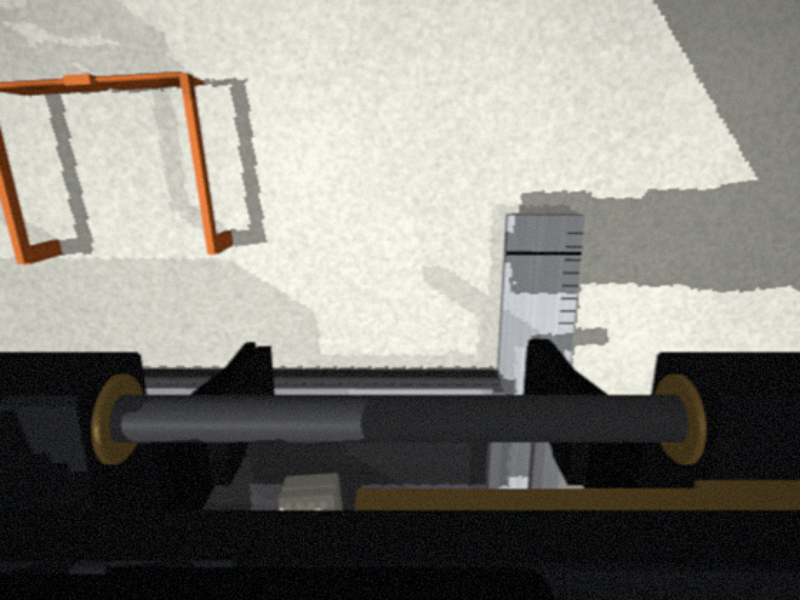

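The wrist view shows the rail front corners at about (507,214) and (583,214), and the long line from (507,253) to (581,253), all in 800×600 pixels. The handle is hidden behind the right finger.

Run:
```python
from h import *
z=np.load("pics/w1.npz"); st=dict(tool_pos=z["pos"],tool_rot=z["rot"]); cam=T_cam("wrist",st)
uv=np.array([(507,214),(583,214),(507,253.5),(581,253.5)])*.7
W=at_z(cam,uv,.010); Ti=np.linalg.inv(PR); print((W@Ti[:3,:3].T+Ti[:3,3]).round(4)*1e3)
C=cloud(cam,z["d"]); 
P=C.reshape(-1,3); m=(abs(P[:,0]-.5)<.02)&(abs(P[:,1]-.15)<.05); print("table",np.median(P[m,2]))
# rail line edges and front lip via top camera too
top,side=T_cam("top"),T_cam("side")
t=at_z(top,np.array([(31,440),(94,450),(38,411),(98,420)])/3+[130,85],.010); print((t@Ti[:3,:3].T+Ti[:3,3]).round(4)*1e3)
s=at_z(side,np.array([(540,583),(583,505),(493,558),(540,485)])/3.2+[80,200],.010); print((s@Ti[:3,:3].T+Ti[:3,3]).round(4)*1e3)
Cs=cloud(side,np.load("pics/side0.npy")); Ls=Cs.reshape(-1,3)@Ti[:3,:3].T+Ti[:3,3]
m=(Ls[:,2]>.05)&(Ls[:,2]<.085)&(abs(Ls[:,0]+.075)<.03)&(abs(Ls[:,1]-.208)<.03); print("handle",m.sum(),np.percentile(Ls[m]*1e3,[3,50,97],axis=0).round(1))
```

```text
[[-178.5  188.3   10. ]
 [-178.3  244.    10. ]
 [-149.1  189.9   10. ]
 [-148.9  245.3   10. ]]
table 0.3212069609972114
[[-180.2  243.1   10. ]
 [-179.2  180.7   10. ]
 [-151.4  242.1   10. ]
 [-150.   182.7   10. ]]
[[-183.7  247.8   10. ]
 [-180.5  191.9   10. ]
 [-152.8  244.6   10. ]
 [-151.7  189.7   10. ]]
handle 177 [[-87.6 209.8  50.9]
 [-85.4 223.3  69.8]
 [-74.3 226.3  84.5]]
```

```bash
python3 - <<'E'
import re
s=open("fit.py").read()
s=s.replace("p[3:]*0.5]","p[3:]*0.5*4,2*(proj(wcam,WX@T[:3,:3].T+T[:3,3])-WU).ravel()]").replace("def res(","""z=np.load("pics/w1.npz"); wcam=T_cam("wrist",dict(tool_pos=z["pos"],tool_rot=z["rot"]))
WU=np.array([(507,214),(583,214),(507,253.5),(581,253.5)])*.7; WX=np.array([(-175,180,10),(-175,236,10),(-147,180,10),(-147,236,10)])/1e3
def res(""",1).replace(".reshape(-1,2)[:14].tolist()",".reshape(-1,2).tolist()")
open("fit.py","w").write(s)
E
python3 fit.py | grep -v tote
```

```text
[ 0.66614146  0.04640466 -0.17238239  1.08807777  0.45831624  0.64899188
  1.37784779] [[0.7, -0.3], [-1.5, -0.4], [-1.0, -1.6], [1.1, -0.7], [-2.3, 0.1], [-0.4, 0.8], [0.4, -0.1], [-0.9, 0.1], [0.2, 0.7], [-0.7, 0.8], [0.3, -0.4], [-1.4, -1.2], [-3.4, -3.5], [0.3, -2.7], [2.2, 0.9], [1.3, 2.8], [0.5, 0.7], [1.1, 0.6], [-2.4, -1.9], [-1.1, -2.0]]
top table z 0.001095557562620808
top model 199 [[-30.5, -90.1, 36.6], [-13.1, -69.5, 49.2], [6.3, -49.4, 55.8]]
side table z 0.0009635070221550857
side model 284 [[-33.3, -85.3, 36.5], [-16.0, -61.0, 48.2], [3.9, -43.4, 54.9]]
side model 324 [[31.9, 11.1, 36.7], [47.7, 35.1, 48.4], [69.2, 53.2, 55.1]]
glasses [ 0.445 -0.014  0.03 ]
bottle [ 0.753 -0.31   0.03 ]
lamp [ 0.487 -0.512  0.03 ]
```

Run:
```python
from h import *
q=ori(yaw(PR),0)
arm.goto(tcp(PR,(-.0755,.208,.125),0),q)
arm.move_l(tcp(PR,(-.0755,.208,.070),0),v=.1)
print(arm.read_state()["force"]); arm.grip(.0)
st=arm.read_state(); print(st["time_s"],st["width"],st["gripper_force"],st["force"]@PR[:3,:3],st["wrist_torque"],st["tool_pos"])
p,d=arm.camera("side"); cv2.imwrite("pics/s1.png",p[:,:,::-1]); crop(p[:,:,::-1],120,280,270,385,5,"pics/s1c.png")
```

```text
[ 0.08217556 -0.24502247  0.51084167]
5.7 0.01758034288758601 30.001421626657248 [ 0.83382786  2.69296918 -1.77531384] [ 0.57372397 -0.42534707 -0.08032681] [0.62752101 0.26472357 0.05099719]
```

View pics/s1c.png

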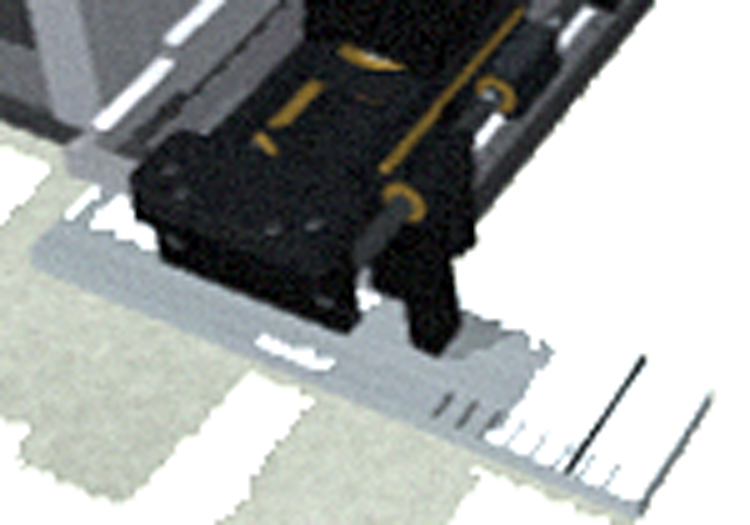

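The handle is gripped: width is 17.6 mm and the side forces are small. I'll pull it now.

Run:
```python
from h import *
s0=arm.read_state()["tool_pos"]; ex=PR[:3,:3]@[1,0,0]
arm.move_l(s0-ex*.0657,v=.04)
st=arm.read_state(); print(st["time_s"],(st["tool_pos"]-s0)@PR[:3,:3],st["force"]@PR[:3,:3],st["width"])
p,d=arm.camera("side"); cv2.imwrite("pics/s2.png",p[:,:,::-1]); crop(p[:,:,::-1],130,220,290,385,3.6,"pics/s2c.png"); np.save("pics/s2.npy",d)
```

```text
7.5417 [-6.36002844e-02  2.09495801e-04  5.70637833e-05] [ 9.53554444  6.43816558 -9.41443549] 0.017781797177961686
```

View pics/s2c.png

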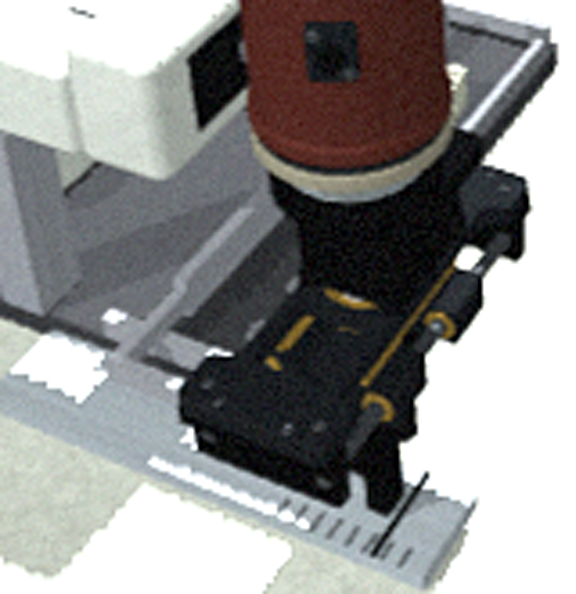

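Run:
```python
from h import *
ex=PR[:3,:3]@[1,0,0]; s0=np.array([0.62752101,0.26472357,0.05099719])
f=lambda: (lambda st:print(st["time_s"],((st["tool_pos"]-s0)@PR[:3,:3]).round(4),(st["force"]@PR[:3,:3]).round(1)))(arm.read_state())
f(); arm.hold(.1); f()
arm.move_l(s0-ex*.0675,v=.04); arm.hold(.2); f(); arm.hold(1.2); f()
```

```text
7.5917 [-0.0636  0.0002  0.    ] [ 9.1  6.4 -9.8]
7.6917 [-0.0636  0.0002  0.0001] [ 8.2  5.6 -8.7]
8.1417 [-0.0653  0.0002  0.    ] [ 9.   5.9 -8.5]
9.3417 [-0.0654  0.0002  0.    ] [ 9.   5.8 -8.6]
```

Run:
```python
from h import *
ex=PR[:3,:3]@[1,0,0]; s0=np.array([0.62752101,0.26472357,0.05099719])
f=lambda: (lambda st:print(st["time_s"],((st["tool_pos"]-s0)@PR[:3,:3]).round(4),(st["force"]@PR[:3,:3]).round(1)))(arm.read_state())
arm.move_l(s0-ex*.002,v=.06); f(); arm.grip(.05); f()
arm.move_l(tcp(PR,(-.078,.208,.17),0),v=.15); f()
arm.goto(tcp(PR,(-.02,-.0665,.045),TILT,.2),ori(yaw(PR),TILT))
st=arm.read_state(); print(st["time_s"],st["joints"].round(2))
for n in("top","side","wrist"):
    p,d=arm.camera(n); cv2.imwrite(f"pics/{n}3.png",p[:,:,::-1]); np.save(f"pics/{n}3.npy",d)
crop(cv2.imread("pics/side3.png"),80,200,300,385,3.2,"pics/side3c.png")
Ti=np.linalg.inv(PR)
for n in("top","side"):
    L=cloud(T_cam(n),np.load(f"pics/{n}3.npy")).reshape(-1,3)@Ti[:3,:3].T+Ti[:3,3]
    m=(L[:,2]>.036)&(L[:,2]<.065)&(abs(L[:,1])<.16)&(L[:,0]>-.036)&(L[:,0]<.08)
    k,lab=cv2.connectedComponents(m.reshape(420,560).astype('uint8'))
    for i in range(1,k):
        q=L[(lab.ravel()==i)]*1e3
        if len(q)>15:
            print(n,"model",len(q),np.percentile(q,[3,50,97],axis=0).round(1).tolist(),cv2.minAreaRect(q[:,:2].astype('float32')))
    m=(L[:,2]>.05)&(L[:,2]<.085)&(abs(L[:,0]+.075)<.03)&(abs(L[:,1]-.208)<.03); print("handle",m.sum(),np.percentile(L[m]*1e3,[3,50,97],axis=0).round(1).tolist() if m.any() else 0)
```

```text
10.5833 [-0.002  0.     0.   ] [ 3.2  3.3 -2.4]
11.425 [-0.002  0.    -0.   ] [-0.4  0.2 -0.1]
12.2417 [-0.0028 -0.0009  0.099 ] [-0.6  0.2 -0.5]
13.4833 [ 0.8  -0.35 -0.86  2.26 -0.2   0.53  1.43]
top model 159 [[-20.6, 8.0, 36.4], [-7.2, 28.6, 48.7], [8.2, 50.1, 55.7]] ((-6.056772232055664, 29.549453735351562), (44.83708953857422, 30.555700302124023), 89.57763671875)
top model 193 [[-30.1, -90.2, 36.3], [-13.0, -69.2, 49.5], [6.3, -49.0, 56.5]] ((-11.955839157104492, -69.01425170898438), (37.77428436279297, 44.267417907714844), 6.8520331382751465)
handle 44 [[-82.8, 196.8, 51.7], [-76.9, 200.3, 78.7], [-69.1, 213.6, 84.5]]
side model 287 [[-33.6, -85.5, 36.4], [-16.4, -60.6, 48.0], [4.8, -43.9, 55.4]] ((-13.206892013549805, -65.22019958496094), (39.09305191040039, 44.47764205932617), 8.531795501708984)
side model 334 [[-22.4, 13.1, 36.5], [-7.4, 36.4, 48.2], [13.9, 54.3, 55.1]] ((-4.055637359619141, 33.26603698730469), (39.454769134521484, 44.53353500366211), 0.8569177985191345)
handle 178 [[-84.3, 200.5, 50.9], [-82.0, 214.1, 69.7], [-71.3, 218.2, 84.6]]
```

View pics/side3c.png

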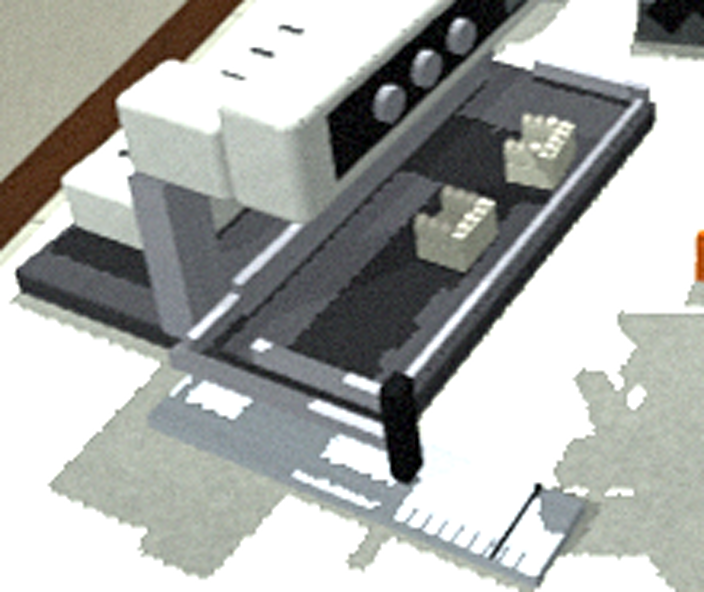

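The side crop shows both castings in the tray: the ejected one at (455,230) and the other at (540,150). The handle is home at (402,425). Next I'll pick the first tray model.

```bash
cat >> h.py <<'E'
def rep(s):
    st=arm.read_state(); print(s,round(st["time_s"],2),"w",round(st["width"],4),"F",st["force"].round(1),"p",st["tool_pos"].round(4)); return st
def pick(mx,my,dyaw):
    M=PR@frame(mx,my,dyaw); q=ori(yaw(M),TILT)
    arm.goto(tcp(M,(0,0,.045),TILT,.16),q); arm.grip(.068)
    arm.move_l(tcp(M,(0,0,.045),TILT,.03),v=.2); arm.move_l(tcp(M,(0,0,.045),TILT),v=.08); rep("at")
    arm.grip(.0); rep("gripped")
    arm.move_l(tcp(M,(0,0,.060),TILT),v=.08); rep("lifted")
    arm.move_l(tcp(M,(0,0,.060),TILT,.14),v=.2); rep("out")
def place(tx,dz=0):
    q=ori(yaw(TO),TILT)
    arm.goto(tcp(TO,(tx,0,.14),TILT),q); rep("above")
    arm.move_l(tcp(TO,(tx,0,.040),TILT),v=.15); rep("low")
E
python3 - <<'E'
from h import *
pick(-.0128,-.067,np.radians(7.5)); place(.055)
p,d=arm.camera("side"); cv2.imwrite("pics/s4.png",p[:,:,::-1]); crop(p[:,:,::-1],210,110,400,250,4,"pics/s4c.png")
E
```

```text
at 16.62 w 0.068 F [-0.1  0.4  1. ] p [ 0.6528 -0.0177  0.0297]
gripped 17.17 w 0.0442 F [-4.3 -1.3  4.9] p [ 0.653  -0.018   0.0297]
lifted 17.5 w 0.0437 F [-0.3 -0.2  0.6] p [ 0.6531 -0.0181  0.0446]
out 19.22 w 0.0434 F [ 0.1  0.7 -0.1] p [ 0.5726 -0.0144  0.1587]
above 20.39 w 0.0435 F [ 0.9 -0.4 -0.7] p [ 0.5981 -0.3143  0.1246]
low 21.21 w 0.0435 F [-0.1  0.4 -0. ] p [ 0.5984 -0.3164  0.0255]
```

View pics/s4c.png

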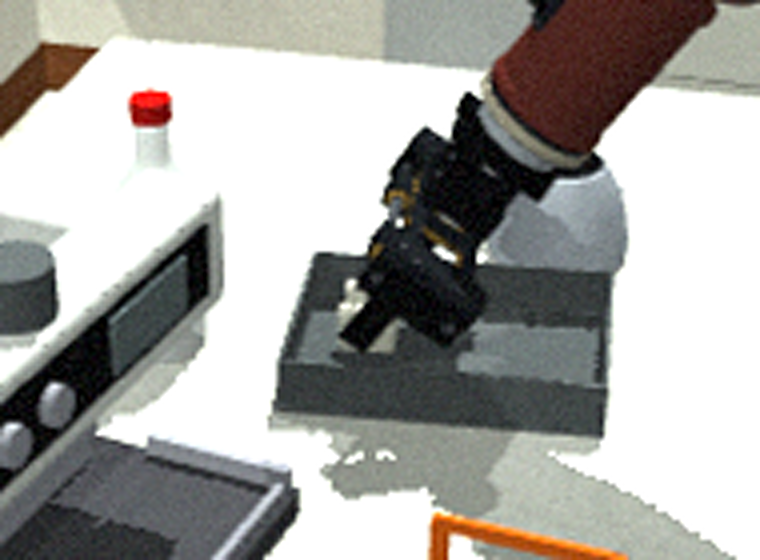

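The model is held over the tote floor. I'll lower it until it makes contact.

```bash
cat >> h.py <<'E'
def setdown(tx):
    f0=arm.read_state()["force"][2]
    for z in np.arange(.034,.0264,-.0008):
        arm.move_l(tcp(TO,(tx,0,z),TILT),v=.03); f=arm.read_state()["force"][2]-f0
        if f>2.0: break
    print("z",z,"df",f); rep("down"); arm.grip(.058); rep("open")
    arm.move_l(tcp(TO,(tx,0,z),TILT,.03),v=.08); arm.move_l(tcp(TO,(tx,0,z),TILT,.15),v=.2); rep("clear")
E
python3 - <<'E'
from h import *
setdown(.055)
p,d=arm.camera("side"); cv2.imwrite("pics/s5.png",p[:,:,::-1])
C=cloud(T_cam("side"),d).reshape(-1,3); Ti=np.linalg.inv(TO); L=C@Ti[:3,:3].T+Ti[:3,3]
m=(abs(L[:,0])<.1)&(abs(L[:,1])<.07)&(L[:,2]>.015)&(L[:,2]<.06); 
print(m.sum(),np.percentile(L[m]*1e3,[2,50,98],axis=0).round(1).tolist())
crop(p[:,:,::-1],210,110,400,250,4,"pics/s5c.png")
E
```

```text
z 0.028399999999999988 df 16.64651806248723
down 23.36 w 0.0437 F [-11.4   3.   16.3] p [ 0.5977 -0.3167  0.0137]
open 23.95 w 0.0582 F [-0.1 -0.   0.5] p [ 0.5975 -0.3165  0.0127]
clear 25.23 w 0.0581 F [-1.   0.3  0.2] p [ 0.5118 -0.3256  0.1351]
219 [[-27.8, -69.8, 15.4], [52.4, 16.3, 30.3], [73.7, 25.4, 39.2]]
```

View pics/s5c.png

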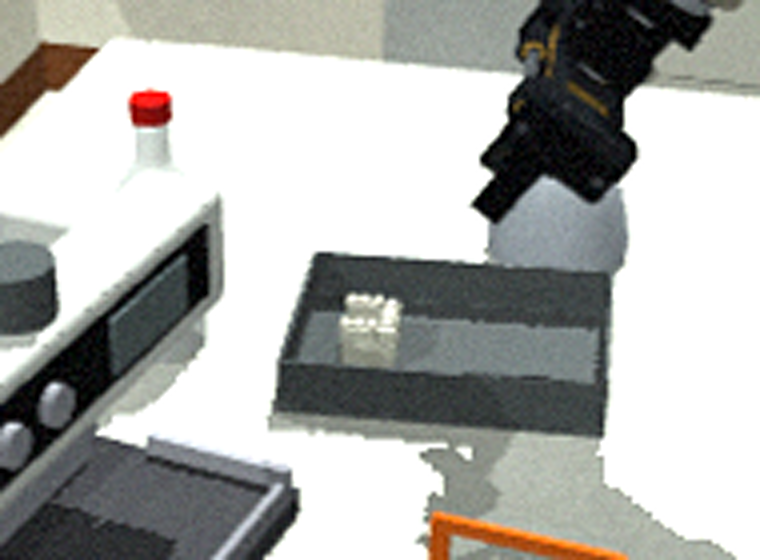

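Model 1 stands upright in the tote at crop (370,330). I'll do the second one the same way and check it numerically.

```bash
sed -i 's/-.0008)/-.0004)/' h.py
python3 - <<'E'
from h import *
arm.move_l(arm.read_state()["tool_pos"]+[0,0,.04],v=.15)
pick(-.0045,.0315,np.radians(.5)); place(-.025); setdown(-.025)
for n in("side","top"):
    p,d=arm.camera(n); cv2.imwrite(f"pics/{n}6.png",p[:,:,::-1]); np.save(f"pics/{n}6.npy",d)
    L=cloud(T_cam(n),d).reshape(-1,3); Ti=np.linalg.inv(TO); L=L@Ti[:3,:3].T+Ti[:3,3]
    m=(abs(L[:,0])<.1)&(abs(L[:,1])<.06)&(L[:,2]>.018)&(L[:,2]<.06)
    k,lab=cv2.connectedComponents(m.reshape(420,560).astype('uint8'))
    for i in range(1,k):
        q=L[lab.ravel()==i]*1e3
        if len(q)>20: print(n,len(q),np.percentile(q,[2,50,98],axis=0).round(1).tolist(),cv2.minAreaRect(q[:,:2].astype('float32')))
E
```

```text
at 29.73 w 0.0681 F [-0.5 -0.4  0.1] p [0.6777 0.0767 0.0296]
gripped 30.29 w 0.0436 F [-4.3 -0.9  3.4] p [0.6779 0.0764 0.0297]
lifted 30.63 w 0.0435 F [ 0.   0.  -1.3] p [0.678  0.0763 0.0446]
out 31.84 w 0.0438 F [ 0.4  0.  -1.4] p [0.5985 0.0892 0.1587]
above 33.66 w 0.0438 F [-0.5  0.3 -1. ] p [ 0.5184 -0.3239  0.1243]
low 34.48 w 0.0437 F [ 0.9 -0.6 -0.9] p [ 0.5187 -0.325   0.0253]
z 0.02920000000000003 df 2.3802175536521863
down 37.83 w 0.0438 F [-1.1  0.8  1.4] p [ 0.518  -0.325   0.0137]
open 38.42 w 0.0579 F [0.1 0.2 0.7] p [ 0.518  -0.325   0.0136]Traceback (most recent call last):
  File "<stdin>", line 3, in <module>
  File "h.py", line 53, in setdown
    arm.move_l(tcp(TO,(tx,0,z),TILT,.03),v=.08); arm.move_l(tcp(TO,(tx,0,z),TILT,.15),v=.2); rep("clear")
                                                 ~~~~~~~~~~^^^^^^^^^^^^^^^^^^^^^^^^^^^^^^^^
rig.IKError: the arm cannot follow that straight line within its joint ranges
```

Only the final retreat line was out of reach. The arm is already 30 mm back along its axis, so I'll go straight up and check.

Run:
```python
from h import *
rep("now"); p0=arm.read_state()["tool_pos"]
for dz in (.03,.10):
    try: arm.move_l(p0+[0,0,dz],v=.1)
    except arm.IKError as e: print(dz,e)
rep("up")
for n in("side","top"):
    p,d=arm.camera(n); cv2.imwrite(f"pics/{n}6.png",p[:,:,::-1]); np.save(f"pics/{n}6.npy",d)
    L=cloud(T_cam(n),d).reshape(-1,3); Ti=np.linalg.inv(TO); L=L@Ti[:3,:3].T+Ti[:3,3]
    m=(abs(L[:,0])<.1)&(abs(L[:,1])<.06)&(L[:,2]>.018)&(L[:,2]<.05)
    k,lab=cv2.connectedComponents(m.reshape(420,560).astype('uint8'))
    for i in range(1,k):
        q=L[lab.ravel()==i]*1e3
        if len(q)>20: print(n,len(q),np.percentile(q,[2,50,98],axis=0).round(1).tolist(),cv2.minAreaRect(q[:,:2].astype('float32')))
    a=cv2.imread(f"pics/{n}0.png").astype(int);b=p[:,:,::-1].astype(int)
    for nm,P in dict(bottle=(.753,-.31,.17),lamp=(.487,-.512,.05),glasses=(.445,-.014,.03)).items():
        u,v=proj(T_cam(n),P)[0].astype(int); print(n,nm,abs(a[v-20:v+20,u-20:u+20]-b[v-20:v+20,u-20:u+20]).mean().round(1))
```

```text
now 38.94 w 0.0578 F [-0.6 -0.4 -0.2] p [ 0.5008 -0.3271  0.0382]
up 40.24 w 0.058 F [-0.5  0.8 -0.5] p [ 0.5003 -0.327   0.1375]
side 185 [[35.8, -17.8, 18.7], [53.6, 16.8, 31.5], [73.2, 24.5, 39.0]] ((54.58507537841797, 2.853544235229492), (46.827667236328125, 38.361358642578125), 88.67597961425781)
side 180 [[-42.4, -18.1, 19.4], [-24.1, 16.5, 31.5], [-6.7, 26.1, 39.4]] ((-24.446319580078125, 4.234477996826172), (49.547080993652344, 36.53067398071289), 89.98485565185547)
side bottle 7.1
side lamp 53.8
side glasses 15.4
top 211 [[37.5, -22.1, 19.3], [55.5, -1.9, 33.3], [73.8, 20.5, 40.7]] ((55.75757598876953, -1.0906181335449219), (37.95405960083008, 45.079132080078125), 1.8991508483886719)
top 176 [[-40.3, -21.4, 18.6], [-20.4, -4.2, 33.1], [-4.2, 20.5, 41.6]] ((-22.278945922851562, -1.0639991760253906), (43.628387451171875, 37.98158264160156), 89.83560180664062)
top bottle 8.9
top lamp 9.2
top glasses 9.3
```

```bash
python3 -c "
from rig import arm
print(arm.hand_in())"
```

```text
the job is handed in; nothing more can be done
None
```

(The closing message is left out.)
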